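Lay the printed tower in the inspection cradle

TASK

Push the tall standing metal tower over with the fingertips so that it falls along the white-railed cradle and lies between the rails with its crown towards the blue end stop; then push the orange keeper bar over until it is fully down across the tower. Only push: do not lift or carry the tower, and leave the two small rooks, the brush and the jar where they are.

Things in the scene. Friction and masses are not known exactly. Their poses are not given: they have to be found in the camera images.
- tower: Tall matt grey printed metal rook, loose, 110 mm high, 0.2 to 0.4 kg: round foot 44 mm across, 10 mm high; shaft 28 mm; crown 36 mm across from 84 mm up. Stands on the cradle floor at the end away from the blue stop; falls by itself once it leans past about 25 deg. Origin: centre of its underside; z along its axis, foot to crown; yaw arbitrary
- tower_center (a point): Point on the tower's axis, 55 mm above its underside
- tower_crown (a point): Point on the tower's axis at the top of its crown, 110 mm from its underside
- cradle: Cradle fixed to the bench: floor plate 200 (x) by 84 (y) by 12 mm thick with black mat, a white rail 14 mm above the floor along each long side (inner faces 54 mm apart). Origin: centre of its underside, on the bench. x runs lengthwise from the end where the tower stands to the blue end stop (inner face at x = 92 mm, 14 mm above the floor); z up
- cradle_stand (a point): Point on the cradle's floor 68 mm from its middle towards -x; the tower's axis starts within 8 mm of it. Axes as the cradle's. At cradle x = 8 mm a dark steel cheek (+y side, carries the keeper's hinge) and a black rest post (-y side) rise to 49 mm above the bench, each 34 mm along x, from 30 to 42 mm off the middle line
- keeper (a joint): Angle of the orange keeper bar (rad), hinge parallel to the cradle's x. 0: open, standing up, leaning 15 deg outwards away from the cradle; 0.26: straight up; 1.83: fully down at its stop, level across the cradle. Starts at 0 to 0.2. Stiff hinge: stays where it is left; about 1 N at its end moves it
- keeper_hinge (a point): Hinge axis of the keeper: in the cradle's frame at x = +8 mm, y = +44 mm, 53.5 mm above the bench. The bar reaches 100 mm from the hinge and is 26 mm wide (40 mm over its last 16 mm) and 8 mm thick; fully down its top lies 57.5 mm above the bench
- keeper_tip (a point): Middle of the keeper bar's wide end, 92 mm from the hinge
- plate: Bare steel build plate, 200 by 200 by 18 mm, fixed on the bench beside the cradle (on either side). Origin: centre of its underside
- rook_a: Small printed grey rook, 61 mm high, foot 24 mm across, standing loose on the plate; leave alone. Origin: centre of its underside
- rook_b: The other small rook, same as rook_a; leave alone
- brush: Brush, 150 mm long, lying on the plate; leave alone. Origin under its middle, x along it
- jar: Closed grey jar with a blue cap, 52 mm across, 65 mm high, on the bench beyond the work; leave alone. Origin: centre of its underside
Things that resemble listed ones, but are neither listed nor needed, are in the scene too. There is more than one size of the cradle; the job needs the larger. Leave any green look-alike of the tower alone.

How it is judged (in metres and radians):
On the way, in this order (a step that is already met when the one before it is completed fails the run):
1. the tower lies in the cradle, crown towards the blue stop, with the keeper still up (angle between tower's own z axis and vertical between 1.42 and 1.72 rad and y of tower_center in the frame of cradle between -0.012 and 0.012 m and z of tower_center in the frame of cradle below 0.042 m and angle between the z axis of tower and the x axis of cradle, either way round below 0.2 rad and x of tower_crown in the frame of cradle between 0.035 and 0.098 m and value of joint keeper below 1.2 rad), for 0.2 s.
2. the keeper bar is fully down across the lying tower (angle between tower's own z axis and vertical between 1.42 and 1.72 rad and y of tower_center in the frame of cradle between -0.012 and 0.012 m and z of tower_center in the frame of cradle below 0.042 m and angle between the z axis of tower and the x axis of cradle, either way round below 0.2 rad and x of tower_crown in the frame of cradle between 0.035 and 0.098 m and value of joint keeper above 1.76 rad), for 0.2 s.
At the end, for the whole second after the job is handed in: Tower at rest, level (8 deg), along the cradle (11 deg), its middle within 12 mm of the middle line and under 42 mm high, crown top 35 to 98 mm from the cradle's middle towards the blue stop; keeper above 1.76 rad; rooks, brush and jar within 20 mm of their starts (all of step 2 and linear speed of tower below 0.02 m/s and angular speed of tower below 0.2 rad/s and distance of each of rook_a, rook_b, brush, jar from where it was at the start of the episode below 0.02 m); the robot touches nothing.
It fails at once if the tower is lifted (height (world z) of tower above 0.055 m or height (world z) of tower_center above 0.09 m).
It fails at once if the tower is carried or knocked off its place in the cradle (horizontal distance between tower and cradle_stand above 0.07 m).
It fails at once if a bystander is pushed away or knocked over (distance of any of rook_a, rook_b, brush, jar from where it was at the start of the episode above 0.02 m or angle between any of rook_a, rook_b, jar's own z axis and vertical above 0.5 rad).
It also fails if it takes over 48 s, if anything falls off the work surface, if the arm or the gripper's body presses on something with over 40 N, if the wrist force passes 120 N, or if a joint passes its speed limit or range.

ROBOT

A 6-joint arm with a two-finger parallel gripper is mounted at the origin on the work surface. World frame = base frame: x ahead of the robot, y to its left, z up, the work surface at z = 0. Lengths are in m, angles in degrees, forces in N, time in s.
With the tool pointing down it reaches from about 0.3 to 0.75 m from the base axis. Payload 8.5 kg.
Tool frame: the origin (TCP) lies at the very end of the fingers, on their centre line; the grasp point (between the pads) lies 19 mm behind it; z points along the fingers, y is the direction in which the jaws open and shut (so a half turn about z gives the same grasp; the last joint's range is limited). The gripper opens to 88 mm and grips with 3 to 60 N. Pads are 18 mm wide; open, the fingers measure 123 mm over their backs; the gripper's body (75 mm by 187 mm) begins 45 mm behind the grasp point.
Start: joints at [62.894, 21.807, 74.336, -0, 83.858, -12.336], TCP at [0.14, 0.532, 0.239] pointing down, gripper open.
Joint ranges: [-178.18, 178.18], [-50.72, 133.34], [12.68, 142.11], [-81.47, 261.47], [9.98, 163.14], [-165.26, 165.26]. Speed limits (degrees/s): [136.94, 136.94, 180, 180, 180, 180].

INTERFACE

Orientations are given as a 3x3 rotation matrix whose columns are the frame's x, y, z axes.
In Python, from bench import r, capture, recognise gives the robot as it stands.
- The arm moves only by the tool arm_command, never from a script. Its argument "series" is a list of rows, each a list of 6 numbers: the shift along the tool's x, y, z in cm, then the turn, a rotation vector about the tool's x, y, z in rad. In form: [[tx, ty, tz, rx, ry, rz], ...]. A call has 1 to 12 rows; each row is the pose to reach, as a shift and turn from the pose commanded when the call began, along the tool's axes at that moment; what a row does not reach only later rows make up. A row lasts 1/8 s, in which the tool goes at most 62.5 mm and 10.7 degrees, less where a joint would pass 70% of its speed; a pose out of reach is approached as far as the arm can. A call with a gripper value outside its range is refused whole. "fingers" is the gripper command: -1 is shut, 1 is fully open, values between are in proportion, set as the call begins (left out, the last holds). The fingers move at their own pace and stop on an object; "grip_force" is the grip in N (left out, the last holds). Time passes only in rows, so rows that repeat a pose let the fingers close. It gives the time, the measured TCP pose, the force and the opening at its end, in the units of the state.
- r.get_obs(): the state, without advancing time (a new reading comes with each control period).
- capture(name): name is "scene" or "top"; returns a dict with "img" (420x560x3 uint8, red, green, blue), "z_map" (420x560 float32, m along the optical axis (not along the pixel's ray), 0 where there is no reading), "fovy" (degrees; the focal length in pixels is half the picture's height over the tangent of half this angle, whatever the lens; pixels are square), "cx", "cy" (the principal point, pixels), "T" (4x4, takes a point from camera to world coordinates). Camera axes: x right, y down, z forward; pixel columns grow to the right and rows downward; lengths in m; the calibration is good to about 2 mm. A picture is of the moment at which its call begins.
- r.close_job(): hands the job in, once; it reports no verdict.
Trained networks look in a picture, given as the dict that the camera call returned (one of the last four; its "shot" number tells which), for a name from the list of things; names that differ only in an ending like _2 or _b are one class to them, and where a whole thing is asked for, a point or a joint stands for the part that bears it (a point fixed in the world has none). Each returns a list of dicts, best first, with "confidence" (0 to 1); they miss things now and then, are a little off and sometimes report something else, mostly with a low value. They report only what shows in the picture. A call takes as long as a camera call. They do not tell look-alikes from the thing itself.
- recognise(picture, name): "rect" ([left, top, right, bottom] in pixels, round what is visible of it).
The state is a dict: "time": time; "qpos": joint angles; "dq": joint speeds; "joint_efforts": joint torques, N m; "tool_pos": TCP position; "tcp_rot": TCP orientation; "force": force on the tool from outside, world axes, zero at the start; "ft_torque": the same for the moment, N m; "width": finger opening in m.
Only numpy, scipy, OpenCV 4.12 (cv2) and the standard library are available. Lean on these libraries where they do the work, as an engineer would, in place of code of your own. Each camera call takes 0.05 s, during which the arm holds its last target.

## Working session

There is one attempt and no reset: what is moved stays moved. The work goes in short steps, Python scripts to look and compute and a tool call to move; the robot and the scene stay as the last step left them, time stands still between calls to the robot, and variables do not carry over. Pictures are saved under pics/ and viewed, and the job is handed in when it is done.

Besides the shell and the picture viewer there is one more tool, called as name([rows], argument=value, ...), one row to a line, values as JSON. arm_command: Moves the arm, as the interface text tells. Its arguments: {"type":"object","properties":{"series":{"type":"array"},"fingers":{"type":"number"},"grip_force":{"type":"number"}},"required":["series"]}

```bash
ls; mkdir -p pics
python3 - <<'E'
from bench import r, capture, recognise
import cv2,numpy as np,pickle
for n in ("scene","top"):
    p=capture(n); cv2.imwrite(f"pics/{n}0.png",p["img"][:,:,::-1]); pickle.dump(p,open(f"{n}0.pkl","wb"))
    print(n,p["fovy"],p["cx"],p["cy"],p["T"].round(3).tolist())
    for k in ("tower","cradle","keeper","plate","rook_a","jar","brush"):
        print(k,[(np.round(d["rect"]).tolist(),round(d["confidence"],2)) for d in recognise(p,k)])
o=r.get_obs();print(o)
E
```

```text
pics
scene 48.69559980660371 274.97396220772015 212.55873258500645 [[-0.464, 0.643, -0.609, 1.249], [0.886, 0.332, -0.324, 0.25], [-0.006, -0.69, -0.724, 0.809], [0.0, 0.0, 0.0, 1.0]]
tower [([267.0, 135.0, 280.0, 182.0], 0.69), ([296.0, 162.0, 312.0, 209.0], 0.58), ([207.0, 152.0, 289.0, 219.0], 0.58)]
cradle [([209.0, 155.0, 290.0, 219.0], 0.76), ([146.0, 135.0, 204.0, 184.0], 0.69)]
keeper [([256.0, 156.0, 275.0, 191.0], 0.67), ([178.0, 135.0, 186.0, 164.0], 0.49), ([276.0, 285.0, 307.0, 324.0], 0.41)]
plate [([335.0, 208.0, 462.0, 315.0], 0.86), ([213.0, 159.0, 296.0, 219.0], 0.43)]
rook_a [([400.0, 252.0, 418.0, 276.0], 0.5), ([264.0, 136.0, 279.0, 182.0], 0.39)]
jar [([277.0, 284.0, 302.0, 324.0], 0.63), ([207.0, 154.0, 291.0, 220.0], 0.61)]
brush [([377.0, 213.0, 444.0, 255.0], 0.56)]
top 45.0578008044068 282.52491074343624 203.91717976304554 [[0.009, -0.992, 0.128, 0.491], [-1.0, -0.012, -0.019, -0.063], [0.021, -0.128, -0.992, 1.248], [0.0, 0.0, 0.0, 1.0]]
tower [([267.0, 257.0, 284.0, 278.0], 0.79), ([302.0, 234.0, 313.0, 256.0], 0.56)]
cradle [([406.0, 221.0, 440.0, 288.0]
[... 381 characters left out ...]
90e+01, -1.38946459e-03,
        8.38578157e+01, -1.23346696e+01]), 'dq': array([ 0.02233304,  0.02260017, -0.06432481, -0.02961416,  0.05821288,
        0.00742637]), 'joint_efforts': array([ 2.79000138e-03, -4.37761188e+01, -2.24727595e+01,  7.15316017e-02,
        3.12580203e-02, -1.43852435e-05]), 'tool_pos': array([0.14020566, 0.53180018, 0.23875034]), 'tcp_rot': array([[-9.66955680e-01,  2.54944529e-01,  1.83126300e-05],
       [ 2.54944529e-01,  9.66955680e-01, -1.71415893e-05],
       [-2.20776560e-05, -1.19064523e-05, -1.00000000e+00]]), 'force': array([-0.43880233, -0.5668522 ,  0.17973475]), 'ft_torque': array([ 0.02588352, -0.0068735 , -0.03254051]), 'width': 0.08796366885942523}
```

Run:
```python
import cv2
a=cv2.imread("pics/scene0.png")[110:330,130:480]; cv2.imwrite("pics/s0z.png",cv2.resize(a,None,fx=2.28,fy=2.28,interpolation=cv2.INTER_CUBIC))
a=cv2.imread("pics/top0.png")[120:310,110:450]; cv2.imwrite("pics/t0z.png",cv2.resize(a,None,fx=2.35,fy=2.35,interpolation=cv2.INTER_CUBIC))
```

```text
(no output)
```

View pics/s0z.png

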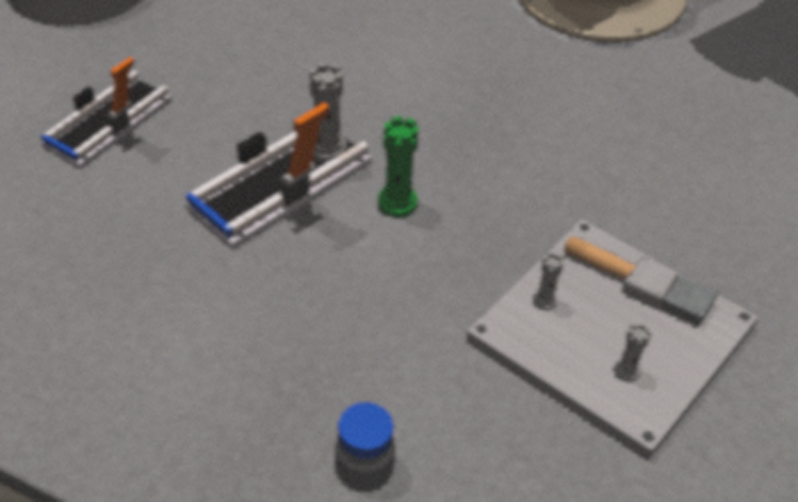

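View pics/t0z.png

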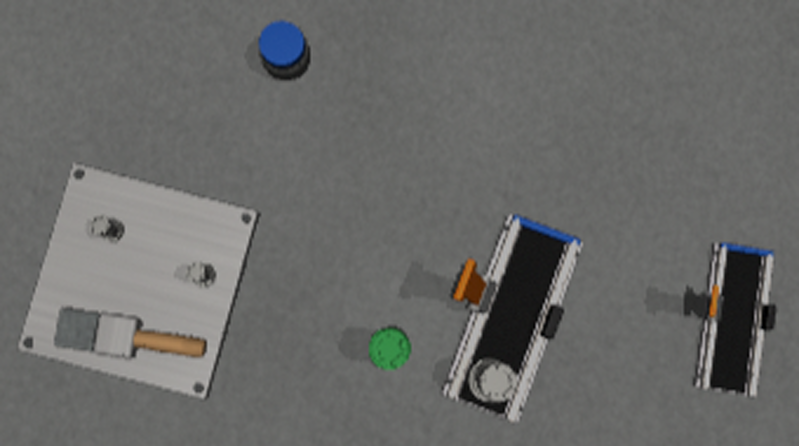

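View pics/top0.png

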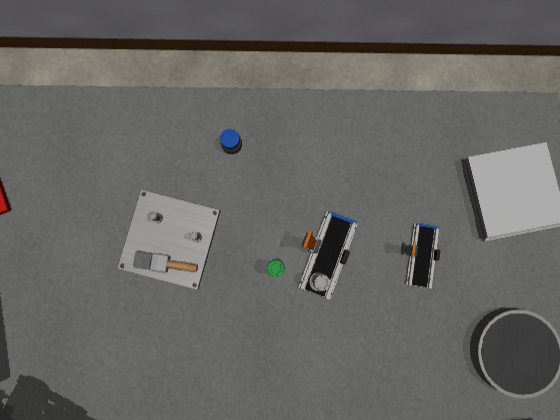

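The top crop shows two cradles. The larger one, with its centre near (328,254) px in `top`, holds the grey tower at (320,282). The smaller one is at (423,255), and the green look-alike tower is at (276,268). I'll measure the poses from depth.

```bash
cat > h.py <<'E'
import numpy as np,cv2,pickle
def xyz(p):
    h,w=p["z_map"].shape; f=h/2/np.tan(np.radians(p["fovy"]/2))
    v,u=np.mgrid[:h,:w]; z=p["z_map"]
    P=np.stack([(u-p["cx"])*z/f,(v-p["cy"])*z/f,z],-1)
    W=P@p["T"][:3,:3].T+p["T"][:3,3]; W[z==0]=np.nan
    return W
def show(p,box,name,s):
    l,t,r_,b=box
    cv2.imwrite(name,cv2.resize(p["img"][t:b,l:r_,::-1],None,fx=s,fy=s,interpolation=cv2.INTER_CUBIC))
E
python3 - <<'E'
from h import *
p=pickle.load(open("top0.pkl","rb")); W=xyz(p)
v,u=np.mgrid[:420,:560]; H=W[...,2]
reg=(u>285)&(u<370)&(v>205)&(v<305)
print("bench z",np.nanmedian(H[(u>285)&(u<300)&(v>205)&(v<225)]))
# rails: white bright, low
img=p["img"].astype(int)
hsv=cv2.cvtColor(p["img"],cv2.COLOR_RGB2HSV)
m=reg&(H>0.006)&(H<0.032)
pts=W[m][:,:2].astype(np.float32)
print("footprint",m.sum(),cv2.minAreaRect(pts))
r=cv2.minAreaRect(pts);print(cv2.boxPoints(r).round(4).tolist())
bl=reg&(hsv[...,0]>105)&(hsv[...,0]<130)&(hsv[...,1]>120)
print("blue",bl.sum(),np.nanmean(W[bl],0),cv2.minAreaRect(W[bl][:,:2].astype(np.float32)))
t=reg&(H>0.108)&(v>262)
print("tower top",t.sum(),np.nanmean(W[t],0), cv2.minEnclosingCircle(W[t][:,:2].astype(np.float32)))
o=reg&(hsv[...,0]<15)&(hsv[...,1]>150)
print("orange",o.sum(),np.nanmean(W[o],0)); q=W[o]; print(q[np.argsort(q[:,2])][[0,5,-5,-1]].round(3))
show(p,(290,200,365,305),"pics/t0zz.png",5.5)
q=pickle.load(open("scene0.pkl","rb")); W2=xyz(q); show(q,(200,130,320,225),"pics/s0zz.png",6)
h2=cv2.cvtColor(q["img"],cv2.COLOR_RGB2HSV);v,u=np.mgrid[:420,:560]
o=(u>230)&(u<300)&(h2[...,0]<15)&(h2[...,1]>150)
Q=W2[o];print("scene orange",len(Q)); print(Q[np.argsort(Q[:,2])][::12].round(3))
tt=(u>255)&(u<290)&(v>130)&(v<165)&(W2[...,2]>0.1)&~o; print(np.nanmean(W2[tt],0),tt.sum())
E
```

```text
bench z 0.00048715082515848884
footprint 2520 ((0.5302350521087646, -0.19936329126358032), (0.23378846049308777, 0.20585566759109497), 0.6526201963424683)
[[0.412200003862381, -0.09780000150203705], [0.41449999809265137, -0.303600013256073], [0.6482999920845032, -0.3009999990463257], [0.6459000110626221, -0.09510000050067902]]
blue 94 [ 0.61641103 -0.23126166  0.02383151] ((0.6164309978485107, -0.2313837707042694), (0.07268420606851578, 0.0077254739589989185), 69.81809997558594)
tower top 207 [ 0.4639165  -0.17290254  0.11703885] ((0.4637526571750641, -0.17319247126579285), 0.0179742444306612)
orange 119 [ 0.55314322 -0.14686971  0.12024489]
[[ 0.548 -0.16   0.063]
 [ 0.55  -0.16   0.068]
 [ 0.563 -0.138  0.155]
 [   nan    nan    nan]]
scene orange 208
[[ 0.55  -0.156  0.06 ]
 [ 0.548 -0.152  0.07 ]
 [ 0.566 -0.155  0.077]
 [ 0.557 -0.152  0.083]
 [ 0.566 -0.155  0.09 ]
 [ 0.556 -0.147  0.097]
 [ 0.56  -0.147  0.104]
 [ 0.565 -0.146  0.111]
 [ 0.566 -0.146  0.117]
 [ 0.557 -0.14   0.124]
 [ 0.552 -0.138  0.13 ]
 [ 0.55  -0.136  0.138]
 [ 0.573 -0.141  0.142]
 [ 0.564 -0.139  0.145]
 [ 0.548 -0.132  0.147]
 [ 0.57  -0.143  0.148]
 [ 0.54  -0.134  0.149]
 [ 0.546 -0.133  0.151]]
[ 0.47369829 -0.17010309  0.11553999] 211
```

View pics/t0zz.png

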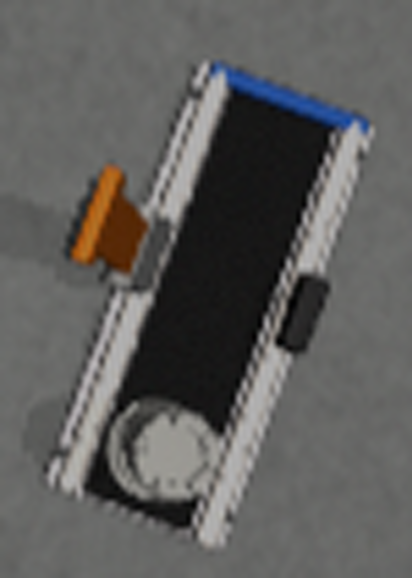

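View pics/s0zz.png

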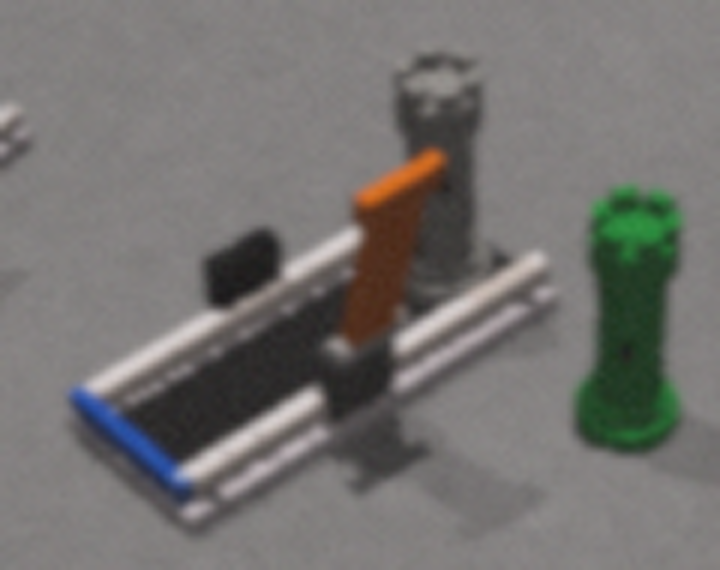

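The enlarged crop confirms it: the grey tower (around (440,180) in the crop) stands in the larger cradle with the black mat and blue stop. The green one stands outside and stays alone. Next I refine the cradle yaw and the move numbers.

```bash
cat >> h.py <<'E'
def cr(O,yaw,P):
    c,s=np.cos(yaw),np.sin(yaw); P=np.asarray(P,float); d=P[...,:2]-O
    return np.stack([d[...,0]*c+d[...,1]*s,-d[...,0]*s+d[...,1]*c]+([P[...,2]] if P.shape[-1]>2 else []),-1)
E
python3 - <<'E'
from h import *
for n,box in (("top",(295,365,205,302)),("scene",(205,295,150,225))):
    p=pickle.load(open(n+"0.pkl","rb")); W=xyz(p); H=W[...,2]
    v,u=np.mgrid[:420,:560]; hsv=cv2.cvtColor(p["img"],cv2.COLOR_RGB2HSV)
    reg=(u>box[0])&(u<box[1])&(v>box[2])&(v<box[3])
    m=reg&(H>0.018)&(H<0.032)&(hsv[...,2]>130)&(hsv[...,1]<50)
    nn,L,st,_=cv2.connectedComponentsWithStats(m.astype(np.uint8))
    for i in range(1,nn):
        if st[i,4]>40:
            q=W[L==i][:,:2]; (x,y),(a,b),an=cv2.minAreaRect(q.astype(np.float32))
            mu=q.mean(0); ev=np.linalg.svd(q-mu,full_matrices=False)[2][0]
            print(n,st[i,4],round(x,4),round(y,4),round(a,3),round(b,3),round(an,1),"pca",np.degrees(np.arctan2(ev[1],ev[0])).round(2),mu.round(4))
    bl=reg&(hsv[...,0]>105)&(hsv[...,0]<130)&(hsv[...,1]>120)
    print("blue",cv2.minAreaRect(W[bl][:,:2].astype(np.float32)),np.nanmean(W[bl],0))
E
```

```text
top 100 0.596 -0.1893 0.011 0.067 69.1 pca 159.47 [ 0.5945 -0.1893]
top 102 0.5715 -0.2495 0.009 0.073 70.0 pca 159.37 [ 0.5723 -0.2494]
top 135 0.4885 -0.1502 0.009 0.091 69.2 pca 159.46 [ 0.4886 -0.1501]
top 143 0.4739 -0.2132 0.009 0.109 69.9 pca 160.21 [ 0.4687 -0.2108]
blue ((0.6164309978485107, -0.2313837707042694), (0.07268420606851578, 0.0077254739589989185), 69.81809997558594) [ 0.61641103 -0.23126166  0.02383151]
scene 159 0.5354 -0.2363 0.014 0.144 69.9 pca -20.44 [ 0.541 -0.237]
scene 103 0.4849 -0.1493 0.012 0.083 68.2 pca -20.36 [ 0.4849 -0.1482]
scene 98 0.5936 -0.1893 0.011 0.068 68.9 pca -20.82 [ 0.5942 -0.1889]
blue ((0.6142674088478088, -0.22929830849170685), (0.07155982404947281, 0.01822887547314167), 67.62870788574219) [ 0.61745925 -0.23173423  0.02262217]
```

arm_command([
  [-6,-4.5,0,0,0,0.02],
  [-12,-9,0,0,0,0.04],
  [-18,-14,0,0,0,0.06],
  [-24,-18.5,0,0,0,0.08],
  [-29,-22.5,0,0,0,0.098],
  [-33.5,-26,0,0,0,0.098],
  [-36,-31.5,0,0,0,0.098],
  [-38,-37,0.5,0,0,0.098],
  [-39.7,-43,1,0,0,0.098],
  [-41.2,-49,1.5,0,0,0.098],
  [-42.8,-54.5,2,0,0,0.098],
  [-44.2,-59.5,2,0,0,0.098],
], fingers=-1)

```text
time: 2.3
tool_pos: [0.4152, -0.136, 0.2195]
tcp_rot: [[-0.937, 0.349, 0.0], [0.349, 0.937, -0.0], [-0.0, 0.0, -1.0]]
force: [1.2, -0.1, 0.5]
width: 0.0002
```

arm_command([
  [0,0,0,0,0,0],
  [0,0,3,0,0,0],
  [0,0,7,0,0,0],
  [0,0,10,0,0,0],
  [0,0,11.1,0,0,0],
  [0,0,11.1,0,0,0],
  [0,0,11.1,0,0,0],
])

```text
time: 3.18
tool_pos: [0.416, -0.134, 0.1095]
tcp_rot: [[-0.938, 0.348, 0.002], [0.348, 0.938, -0.001], [-0.002, -0.0, -1.0]]
force: [0.4, 0.2, 0.7]
width: 0.0005
```

Run:
```python
from h import *
from bench import capture,r
o=r.get_obs();print(o["time"],o["tool_pos"],cr(np.array([.5264,-.198]),np.radians(-20.4),o["tool_pos"]),o["force"])
p=capture("scene");show(p,(180,90,330,230),"pics/s1.png",4)
pickle.dump(p,open("s1.pkl","wb"))
```

```text
3.175 [ 0.41603797 -0.1340099   0.10949716] [-0.12574551  0.02150765  0.10949716] [0.43079395 0.24439209 0.66794177]
```

View pics/s1.png

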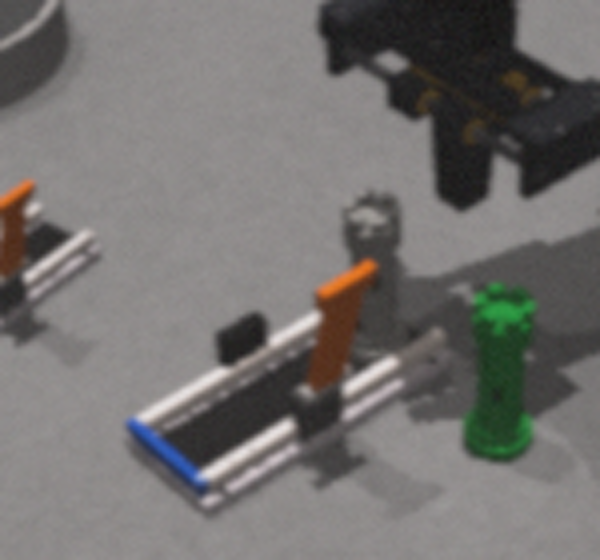

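The gripper is behind the tower but 20 mm to the side, because the rows were capped. I'll correct that before pushing.

arm_command([
  [0,-1,0,0,0,0],
  [0,-2.05,0.1,0,0,0],
  [-1,-2.05,0.1,0,0,0],
  [-1.5,-2.05,0.1,0,0,0],
  [-1.5,-2.05,0.1,0,0,0],
  [-1.5,-2.05,0.1,0,0,0],
])

```text
time: 3.98
tool_pos: [0.4223, -0.1581, 0.1074]
tcp_rot: [[-0.937, 0.348, -0.0], [0.348, 0.937, 0.0], [0.0, 0.0, -1.0]]
force: [-0.6, -0.3, -0.5]
width: 0.0003
```

Run:
```python
from h import *
from bench import capture,r
o=r.get_obs();print(o["time"],cr(np.array([.5264,-.198]),np.radians(-20.4),o["tool_pos"]),o["force"])
p=capture("scene");show(p,(180,90,330,230),"pics/s2.png",4)
W=xyz(p);q=W[(W[...,2]>.105)&(W[...,2]<.13)]; c=cr(np.array([.5264,-.198]),np.radians(-20.4),q)
c=c[(abs(c[:,1])<.04)&(c[:,0]<-.04)&(c[:,0]>-.14)]
h,e=np.histogram(c[:,0],bins=np.arange(-.14,-.03,.004));print(list(zip((e[:-1]*1000).round(),h)))
```

```text
3.975 [-0.11143615  0.00111773  0.10737317] [-0.55372856 -0.34030149 -0.46077027]
[(np.float64(-140.0), np.int64(0)), (np.float64(-136.0), np.int64(0)), (np.float64(-132.0), np.int64(0)), (np.float64(-128.0), np.int64(0)), (np.float64(-124.0), np.int64(1)), (np.float64(-120.0), np.int64(3)), (np.float64(-116.0), np.int64(8)), (np.float64(-112.0), np.int64(6)), (np.float64(-108.0), np.int64(7)), (np.float64(-104.0), np.int64(25)), (np.float64(-100.0), np.int64(48)), (np.float64(-96.0), np.int64(0)), (np.float64(-92.0), np.int64(0)), (np.float64(-88.0), np.int64(2)), (np.float64(-84.0), np.int64(5)), (np.float64(-80.0), np.int64(26)), (np.float64(-76.0), np.int64(20)), (np.float64(-72.0), np.int64(21)), (np.float64(-68.0), np.int64(14)), (np.float64(-64.0), np.int64(18)), (np.float64(-60.0), np.int64(19)), (np.float64(-56.0), np.int64(27)), (np.float64(-52.0), np.int64(21)), (np.float64(-48.0), np.int64(2)), (np.float64(-44.0), np.int64(0)), (np.float64(-40.0), np.int64(0)), (np.float64(-36.0), np.int64(0))]
```

View pics/s2.png

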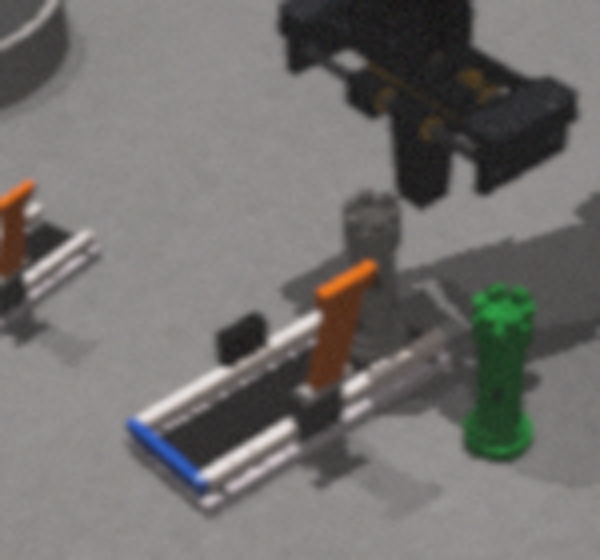

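arm_command([
  [-0.4,0,0,0,0,0],
  [-0.8,0,0,0,0,0],
  [-1.1,0,0,0,0,0],
  [-1.4,0,0,0,0,0],
  [-1.7,0,0,0,0,0],
  [-2.0,0,0,0,0,0],
  [-2.3,0,0,0,0,0],
  [-2.6,0,0,0,0,0],
  [-2.9,0,0,0,0,0],
  [-3.1,0,0,0,0,0],
  [-3.1,0,0,0,0,0],
])

```text
time: 5.4
tool_pos: [0.4515, -0.1692, 0.1074]
tcp_rot: [[-0.937, 0.348, -0.0], [0.348, 0.937, -0.0], [0.0, -0.0, -1.0]]
force: [0.4, 0.1, 0.4]
width: 0.0004
```

Run:
```python
from h import *
from bench import capture,r
o=r.get_obs();print(o["time"],cr(np.array([.5264,-.198]),np.radians(-20.4),o["tool_pos"]),o["force"])
p=capture("scene");show(p,(180,90,330,230),"pics/s3.png",4)
```

```text
5.4 [-0.08020479  0.00089312  0.1074301 ] [0.40303859 0.13894763 0.36805772]
```

View pics/s3.png

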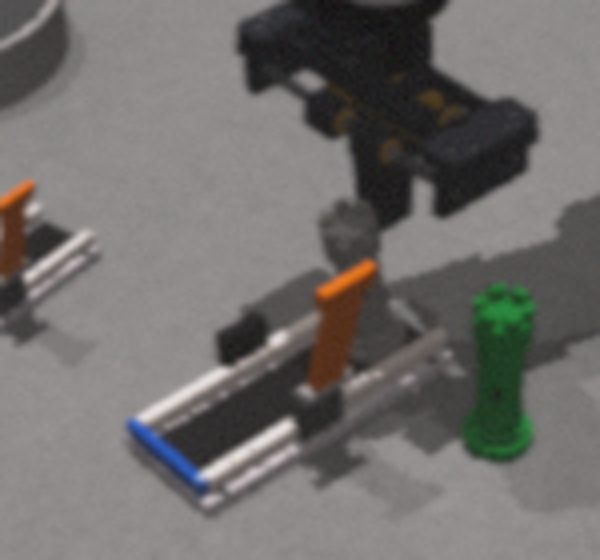

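The tower now leans towards the blue stop, pivoting on its foot, with the crown at (350,230) in the crop. I'll keep pushing slowly.

arm_command([
  [-0.3,0,0,0,0,0],
  [-0.6,0,0,0,0,0],
  [-0.9,0,0,0,0,0],
  [-1.2,0,0,0,0,0],
  [-1.5,0,0,0,0,0],
  [-1.8,0,0,0,0,0],
  [-2.1,0,0,0,0,0],
  [-2.4,0,0,0,0,0],
  [-2.6,0,0,0,0,0],
  [-2.6,0,0,0,0,0],
])

```text
time: 6.7
tool_pos: [0.4759, -0.1782, 0.1074]
tcp_rot: [[-0.937, 0.348, -0.0], [0.348, 0.937, 0.0], [0.0, -0.0, -1.0]]
force: [0.2, -0.9, -0.1]
width: 0.0003
```

Run:
```python
from h import *
from bench import capture,r
o=r.get_obs();print(o["time"],cr(np.array([.5264,-.198]),np.radians(-20.4),o["tool_pos"]),o["force"])
p=capture("scene");show(p,(180,90,330,230),"pics/s4.png",4)
```

```text
6.7 [-0.05422173  0.00091955  0.10743268] [ 0.24435382 -0.917208   -0.10377815]
```

View pics/s4.png

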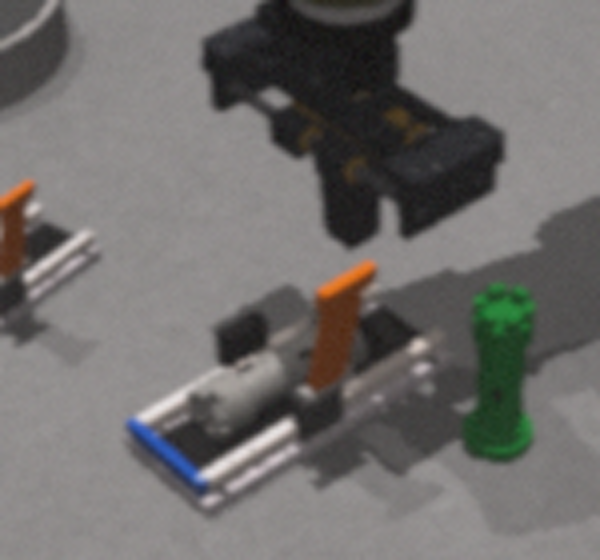

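The tower lies between the rails with its crown at (210,410) in the crop, towards the blue stop. I'll retreat up and over to the keeper's outer side.

arm_command([
  [0,0,-3,0,0,0],
  [0,0,-7,0,0,0],
  [0,0,-11,0,0,0],
  [-1,1,-12,0,0,0],
  [-3,4,-12,0,0,0],
  [-5,8,-12,0,0,0],
  [-6.2,11.3,-12,0,0,0],
  [-6.2,11.3,-12,0,0,0],
  [-6.2,11.3,-8,0,0,0],
  [-6.2,11.3,-4,0,0,0],
  [-6.2,11.3,-2.3,0,0,0],
  [-6.2,11.3,-2.3,0,0,0],
])

```text
time: 8.25
tool_pos: [0.5723, -0.0945, 0.1296]
tcp_rot: [[-0.937, 0.349, -0.003], [0.349, 0.937, 0.001], [0.003, -0.0, -1.0]]
force: [0.1, 1.0, 1.3]
width: 0.0005
```

Run:
```python
from h import *
from bench import capture,r
O=np.array([.5264,-.198]);Y=np.radians(-20.4)
o=r.get_obs();print(o["time"],cr(O,Y,o["tool_pos"]),o["force"])
v,u=np.mgrid[:420,:560]
for n,b in (("scene",(180,90,330,230)),("top",(270,190,380,310))):
    p=capture(n);show(p,b,f"pics/{n}5.png",4)
    W=xyz(p);C=cr(O,Y,W);h=cv2.cvtColor(p["img"],cv2.COLOR_RGB2HSV)
    og=(h[...,0]<15)&(h[...,1]>150)&(abs(C[...,0]-.008)<.04)&(abs(C[...,1])<.12)
    q=C[og];q=q[q[:,2]>.125];print(n,"keeper top",len(q),q.mean(0).round(4))
    m=(abs(C[...,1])<.024)&(C[...,0]>-.075)&(C[...,0]<.09)&(C[...,2]>.025)&(C[...,2]<.07)&~og
    q=C[m];print("tower pts",len(q))
    for a in np.arange(-.075,.09,.015):
        k=q[(q[:,0]>=a)&(q[:,0]<a+.015)]
        if len(k):print(round(a,3),len(k),"y",k[:,1].mean().round(4),"zmax",np.percentile(k[:,2],90).round(4))
    print("xmax",np.percentile(q[:,0],99))
```

```text
8.25 [0.00692656 0.11299226 0.12960485] [0.05075512 0.95451331 1.32911371]
scene keeper top 69 [0.0152 0.0689 0.1426]
tower pts 413
-0.045 29 y 0.0139 zmax 0.0469
-0.03 16 y -0.0088 zmax 0.0471
-0.015 47 y 0.0021 zmax 0.0459
0.0 60 y 0.0035 zmax 0.0449
0.015 64 y 0.0028 zmax 0.0438
0.03 57 y 0.0025 zmax 0.0453
0.045 91 y 0.0023 zmax 0.0469
0.06 49 y -0.0014 zmax 0.0448
xmax 0.06728604158446053
top keeper top 0 [nan nan nan]
tower pts 455
-0.045 109 y 0.0006 zmax 0.0563
-0.03 77 y 0.0009 zmax 0.0504
-0.015 45 y -0.0056 zmax 0.0484
0.0 43 y -0.0067 zmax 0.0469
0.015 48 y -0.007 zmax 0.0474
0.03 53 y -0.0082 zmax 0.0491
0.045 53 y -0.0093 zmax 0.0506
0.06 27 y -0.0106 zmax 0.0488
xmax 0.06562709906313831<stdin>:10: RuntimeWarning: Mean of empty slice.
  ret = um.true_divide(
```

View pics/scene5.png

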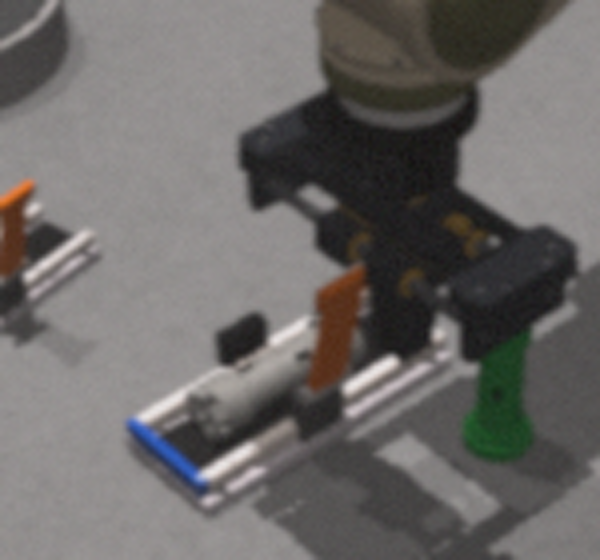

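View pics/top5.png

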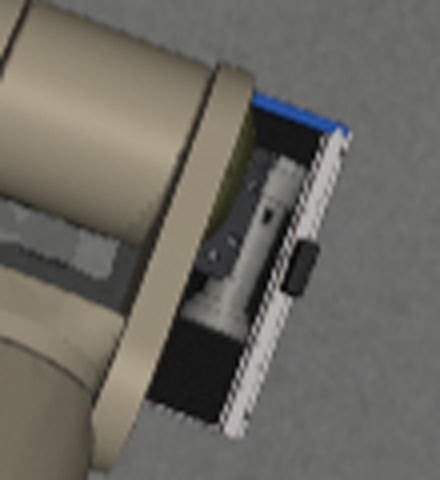

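Run:
```python
from h import *
from bench import capture,r
O=np.array([.5264,-.198]);Y=np.radians(-20.4)
p=capture("top");W=xyz(p);C=cr(O,Y,W)
m=(abs(C[...,1])<.0265)&(C[...,0]>-.08)&(C[...,0]<.085)&(C[...,2]>.028)&(C[...,2]<.065)
q=C[m]
for a in np.arange(-.07,.08,.01):
    k=q[(q[:,0]>=a)&(q[:,0]<a+.01)]
    if len(k)>3:
        print(round(a,3),len(k),"ymin/max",np.percentile(k[:,1],[3,97]).round(4),"ztop",np.percentile(k[:,2],95).round(4),"y@top",k[k[:,2]>np.percentile(k[:,2],80)][:,1].mean().round(4))
```

```text
-0.05 30 ymin/max [-0.0195  0.0188] ztop 0.0579 y@top -0.0011
-0.04 74 ymin/max [-0.0188  0.02  ] ztop 0.057 y@top -0.0005
-0.03 53 ymin/max [-0.0137  0.0153] ztop 0.0515 y@top 0.0017
-0.02 41 ymin/max [-0.0134  0.0118] ztop 0.0504 y@top -0.0018
-0.01 28 ymin/max [-0.0135  0.0016] ztop 0.048 y@top -0.005
0.0 30 ymin/max [-0.0152  0.0011] ztop 0.0495 y@top -0.0048
0.01 29 ymin/max [-0.0141  0.0006] ztop 0.0485 y@top -0.0043
0.02 31 ymin/max [-0.0156  0.0012] ztop 0.049 y@top -0.0033
0.03 31 ymin/max [-0.0163  0.0004] ztop 0.0476 y@top -0.0064
0.04 39 ymin/max [-0.0207  0.0015] ztop 0.0499 y@top -0.0062
0.05 37 ymin/max [-0.0203  0.0015] ztop 0.0512 y@top -0.0055
0.06 27 ymin/max [-0.0208 -0.0005] ztop 0.0483 y@top -0.0045
```

Now the tower: foot at y ≈ 0, crown at y ≈ -2 mm, crown top at x ≈ 66 mm and level, so step 1 is met. I'll push the keeper along its arc next.

arm_command([
  [0,-1.3,0.1,0,0,0],
  [0,-2.7,0.1,0,0,0],
  [0,-3.7,0,0,0,0],
  [0,-4.75,-0.2,0,0,0],
  [0,-6.1,-0.1,0,0,0],
  [0,-7.45,0.15,0,0,0],
  [0,-8.7,0.65,0,0,0],
  [0,-9.85,1.35,0,0,0],
  [0,-10.3,1.8,0,0,0],
  [0,-10.3,1.8,0,0,0],
])

```text
time: 9.65
tool_pos: [0.5372, -0.1906, 0.1119]
tcp_rot: [[-0.937, 0.349, -0.001], [0.349, 0.937, 0.001], [0.001, 0.0, -1.0]]
force: [-0.8, 0.3, -0.2]
width: 0.001
```

Run:
```python
from h import *
from bench import capture,r
O=np.array([.5264,-.198]);Y=np.radians(-20.4)
o=r.get_obs();print(o["time"],cr(O,Y,o["tool_pos"]),o["force"])
p=capture("scene");show(p,(180,90,330,230),"pics/scene6.png",4)
```

```text
9.65 [0.00748666 0.01072909 0.11191183] [-0.83053289  0.2660095  -0.23741119]
```

View pics/scene6.png

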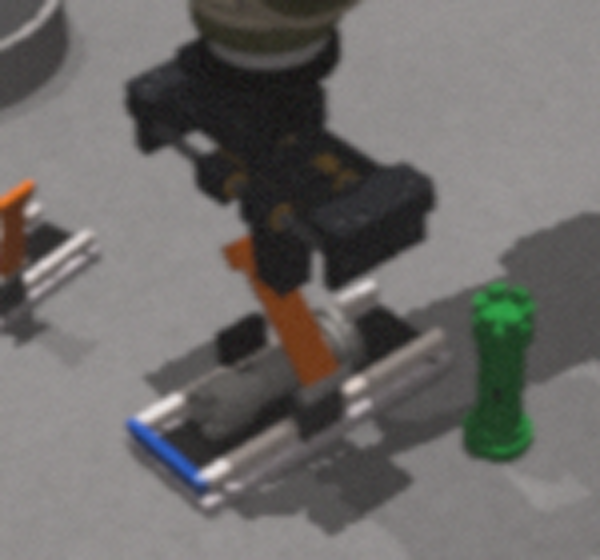

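The keeper (orange, 235,250 to 320,375) follows the fingertips and leans over the tower. Pushing on down to its stop.

arm_command([
  [0,-0.6,0.5,0,0,0],
  [0,-1.05,1.0,0,0,0],
  [0,-1.5,1.6,0,0,0],
  [0,-2.0,2.5,0,0,0],
  [0,-2.35,3.4,0,0,0],
  [0,-2.55,4.2,0,0,0],
  [0,-2.65,4.8,0,0,0],
  [0,-2.7,5.2,0,0,0],
  [0,-2.7,5.45,0,0,0],
  [0,-2.7,5.55,0,0,0],
  [0,-2.7,5.6,0,0,0],
  [0,-2.7,5.6,0,0,0],
])

```text
time: 11.2
tool_pos: [0.5281, -0.2157, 0.0578]
tcp_rot: [[-0.937, 0.348, 0.001], [0.348, 0.937, -0.001], [-0.001, -0.0, -1.0]]
force: [-3.9, 1.7, 10.5]
width: 0.0005
```

Run:
```python
from h import *
from bench import capture,r
O=np.array([.5264,-.198]);Y=np.radians(-20.4)
o=r.get_obs();print(o["time"],cr(O,Y,o["tool_pos"]),o["force"])
p=capture("scene");show(p,(180,90,330,230),"pics/scene7.png",4)
```

```text
11.2 [ 0.00779831 -0.01602179  0.05777119] [-3.86020581  1.70246847 10.47265329]
```

View pics/scene7.png

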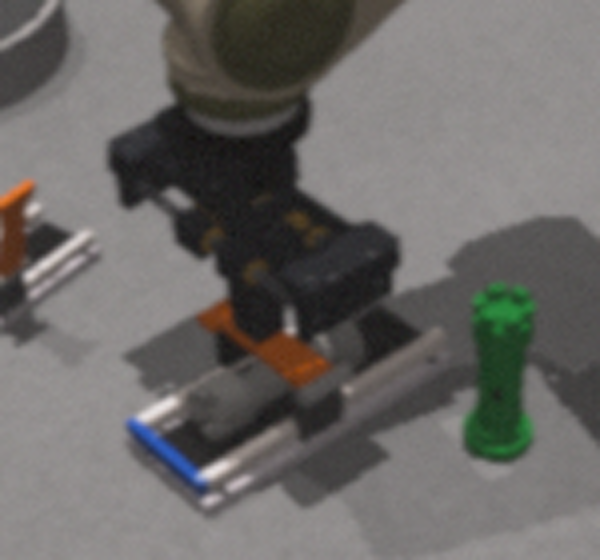

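The keeper is down, with 10 N at the stop and the TCP at z = 57.8 mm. I'll lift straight up, then move off to see it from above.

arm_command([
  [0,0,-1,0,0,0],
  [0,0,-4,0,0,0],
  [0,0,-9,0,0,0],
  [0,0,-14,0,0,0],
  [4,0,-18,0,0,0],
  [8,1,-18,0,0,0],
  [12,3,-18,0,0,0],
  [15,6,-18,0,0,0],
  [17,11,-18,0,0,0],
  [17,16,-18,0,0,0],
  [17,20,-18,0,0,0],
  [17,20,-18,0,0,0],
])

```text
time: 12.75
tool_pos: [0.4386, 0.0328, 0.2368]
tcp_rot: [[-0.939, 0.345, 0.001], [0.345, 0.939, 0.0], [-0.001, 0.0, -1.0]]
force: [0.2, -1.1, -0.7]
width: 0.0006
```

Run:
```python
from h import *
from bench import capture,r
O=np.array([.5264,-.198]);Y=np.radians(-20.4)
o=r.get_obs();print(o["time"],o["tool_pos"],o["force"])
for n,b in (("scene",(180,90,330,230)),("top",(270,190,380,310))):
    p=capture(n);show(p,b,f"pics/{n}8.png",4);cv2.imwrite(f"pics/{n}8f.png",p["img"][:,:,::-1])
    C=cr(O,Y,xyz(p));h=cv2.cvtColor(p["img"],cv2.COLOR_RGB2HSV)
    og=(h[...,0]<15)&(h[...,1]>150)&(abs(C[...,0]-.008)<.04)&(abs(C[...,1])<.12)
    q=C[og]
    s=np.polyfit(q[:,1],q[:,2],1);print(n,"keeper slope deg",np.degrees(np.arctan(s[0])),"z",np.median(q[:,2]),"y",q[:,1].min(),q[:,1].max())
    m=(abs(C[...,1])<.0265)&(C[...,0]>-.08)&(C[...,0]<.085)&(C[...,2]>.028)&(C[...,2]<.065)&~og
    q=C[m]
    for a in np.arange(-.07,.08,.015):
        k=q[(q[:,0]>=a)&(q[:,0]<a+.015)]
        if len(k)>3: print(round(a,3),len(k),np.percentile(k[:,1],[3,97]).round(4),"ztop",np.percentile(k[:,2],95).round(4))
    print("xmax",np.percentile(q[:,0],99))
    if n=="top":
        for k in("rook_a","jar","brush"): print(k,[(np.round(d["rect"]).tolist(),round(d["confidence"],2)) for d in recognise(p,k)]) if 0 else None
```

```text
12.75 [0.43858638 0.03279878 0.23678795] [ 0.18632933 -1.05826516 -0.72752297]
scene keeper slope deg 0.3725939449246823 z 0.05568168289002695 y -0.05784878719224306 0.037538826182058685
-0.055 13 [-0.0078  0.0207] ztop 0.0532
-0.04 110 [-0.0173  0.0195] ztop 0.0543
-0.025 42 [-0.0089  0.0109] ztop 0.0472
0.005 16 [-0.0033  0.0118] ztop 0.0443
0.02 69 [-0.0107  0.0118] ztop 0.0509
0.035 63 [-0.0124  0.0128] ztop 0.0476
0.05 75 [-0.0173  0.0123] ztop 0.0463
0.065 22 [-0.0212  0.0093] ztop 0.0468
xmax 0.06739481199887522
top keeper slope deg -20.074552509172328 z 0.0533682187713328 y -0.05556832548631303 0.03232705533655359
-0.055 34 [-0.0203  0.0184] ztop 0.057
-0.04 99 [-0.0181  0.0197] ztop 0.0574
-0.025 74 [-0.0139  0.0122] ztop 0.0499
-0.01 116 [-0.0238  0.0243] ztop 0.0618
0.005 146 [-0.0247  0.0249] ztop 0.061
0.02 73 [-0.0195  0.0144] ztop 0.0585
0.035 89 [-0.0196  0.0124] ztop 0.05
0.05 89 [-0.0203  0.0127] ztop 0.051
0.065 12 [-0.0188  0.0106] ztop 0.0485
xmax 0.0659193634740081
```

View pics/scene8.png

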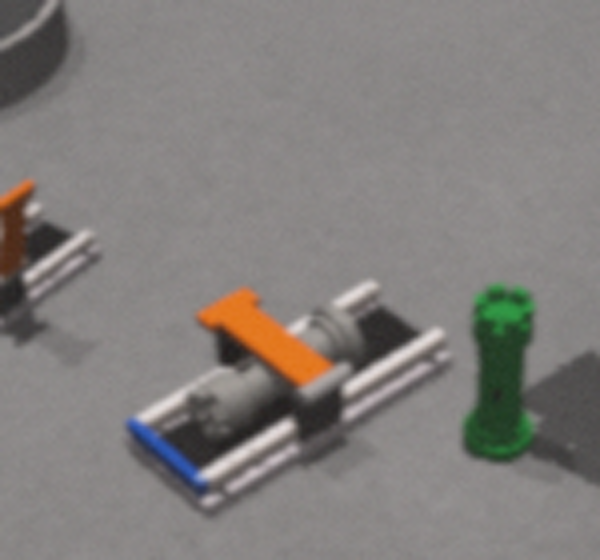

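View pics/top8f.png

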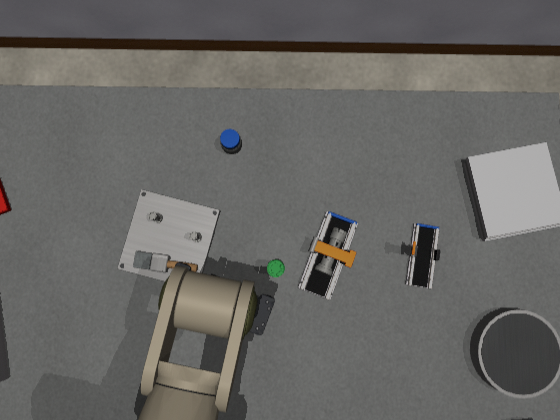

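The scene view shows the bar level (0.4°), but the top-view fit disagrees at -20°, probably because of its colour mask. I'll check that before handing in.

Run:
```python
from h import *
from bench import capture,r
O=np.array([.5264,-.198]);Y=np.radians(-20.4)
p=capture("top");C=cr(O,Y,xyz(p));h=cv2.cvtColor(p["img"],cv2.COLOR_RGB2HSV)
b=(abs(C[...,0]-.008)<.01)&(abs(C[...,1])<.07)
for y in np.arange(-.055,.04,.01):
    k=b&(abs(C[...,1]-y)<.005); print(round(y,3),k.sum(),np.median(C[k][:,2]).round(4),np.median(h[k],0))
```

```text
-0.055 22 0.0579 [ 17. 196. 176.]
-0.045 36 0.0577 [ 17. 193. 176.]
-0.035 34 0.0575 [ 17. 193. 176.]
-0.025 38 0.058 [ 17.  192.5 176. ]
-0.015 35 0.0575 [ 17. 192. 176.]
-0.005 36 0.0578 [ 17.  191.5 176. ]
0.005 36 0.0576 [ 17. 192. 176.]
0.015 37 0.0567 [ 17. 191. 176.]
0.025 39 0.0572 [ 17. 191. 176.]
0.035 34 0.058 [ 17.  189.5 176. ]
```

The bar's top is level at 57.5 mm along its full length. The -20° came from the mask: the bar's hue is 17, above the cut-off of 15. Handing in.

```bash
python3 -c "
from bench import r
print(r.close_job(), r.get_obs()['time'])"
```

```text
the job is handed in; nothing more can be done
the job is handed in; nothing more can be done
```

The tower lies in the larger cradle with its crown towards the blue stop, and the keeper is fully down across it. I handed the job in about 13 s into the 48 s allowed. I pushed both with shut fingertips: the tower at its crown from behind, then the keeper from its outer side down to its stop (about 10 N).

**Last checks:**
- **Tower:** level, and on the cradle's middle line within about 3 mm. It is turned by only about 2°, and the crown top is about 66 mm from the cradle's middle.
- **Keeper:** its top is level at 57–58 mm along its whole length, against 57.5 mm when fully down.
- **Bystanders:** the rooks, jar and green look-alike look unmoved in the last top view. The arm partly hid the brush there. I did not measure their positions again.
- **Arm:** it stood clear of everything at hand-in.

**Disagreements:**
- **Keeper tilt:** one top-view fit gave the keeper a tilt of -20°. The colour mask had left out most of the bar, and a second depth check showed it level.
- **First approach:** it stopped 20 mm to the side because the move rows were capped. I corrected this before touching the tower.

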